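Hang the lift-off door of a balance's draught shield

ROBOT

A 6-joint arm with a two-finger parallel gripper is mounted at the origin on the work surface. World frame = base frame: x ahead of the robot, y to its left, z up, the work surface at z = 0. Lengths are in m, angles in degrees, forces in N, time in s.
With the tool pointing down it reaches from about 0.25 to 0.775 m from the base axis. Payload 4 kg.
Tool frame: the origin (TCP) lies on the centre line of the jaws, within the pads' length; the fingertips stand 19 mm ahead of it and the grasp point (between the pads) is the TCP; z points along the fingers, y is the direction in which the jaws open and shut (so a half turn about z gives the same grasp; the last joint's range is limited). The gripper opens to 94 mm and grips with 3 to 60 N. Pads are 16 mm wide; open, the fingers measure 119 mm over their backs; the gripper's body (75 mm by 177 mm) begins 78 mm behind the grasp point.
Start: joints at [-77.584, 4.996, 78.535, -0, 96.463, -5.907], TCP at [0.173, -0.522, 0.225] pointing down, gripper open.
Joint ranges: [-177.83, 177.83], [-43.37, 116.18], [15.69, 146.23], [-61.86, 241.86], [9.47, 152.12], [-147.06, 147.06]. Speed limits (degrees/s): [159.86, 159.86, 180, 180, 180, 180].

INTERFACE

Orientations are given as [roll, pitch, yaw] about the fixed x, y, z axes, in that order (R = Rz(yaw) Ry(pitch) Rx(roll)).
In Python, from cell import manip, optics, workorder gives the robot as it stands.
- The arm moves only by the shell command python3 -m jog 'ROWS' [FORCE]. ROWS is JSON, a list of rows, each a list of 7 numbers: the turn, a rotation vector about the tool's x, y, z in degrees, then the shift along the tool's x, y, z in m, then the closure, from 0 (fully open) to 1 (shut). A call has 1 to 10 rows; each row is the pose to reach, as a shift and turn from the pose commanded when the call began, along the tool's axes at that moment; what a row does not reach only later rows make up. A row lasts 1/10 s, in which the tool goes at most 50 mm and 8.59 degrees, less where a joint would pass 70% of its speed; a pose out of reach is approached as far as the arm can. A call with a gripper value outside its range is refused whole. The fingers move at their own pace and stop on an object; FORCE is the grip in N (left out, the last holds). Time passes only in rows, so rows that repeat a pose let the fingers close. It gives the time, the measured TCP pose, the force and the opening at its end, in the units of the state.
- manip.get_state(): the state, without advancing time (a new reading comes with each control period).
- optics.camera(name): name is "scene" or "side" or "wrist"; returns the picture (384x512x3 uint8, blue, green, red); there is no depth.
- optics.camera_info(name): a dict with "mtx" (3x3 intrinsics, pixels), "world_from_camera" (4x4, takes a point from camera to world coordinates); the wrist camera has in their place "T_tool_cam" (4x4, takes a point from camera to tool coordinates, whose origin is the TCP and whose axes are the flange's). Camera axes: x right, y down, z forward; pixel columns grow to the right and rows downward; lengths in m; the calibration is good to about 2 mm. A picture is of the moment at which its call begins: read the wrist's pose just before it. camera_info takes no time and is no camera call.
- workorder.job_done(): hands the job in, once; it reports no verdict.
The state is a dict: "t": time; "joint_positions": joint angles; "qd": joint speeds; "effort": joint torques, N m; "position": TCP position; "tcp_rot": TCP orientation; "ft_force": force on the tool from outside, world axes, zero at the start; "moment": the same for the moment, N m; "grip_width": finger opening in m.
Only numpy, scipy, OpenCV 4.12 (cv2) and the standard library are available. Lean on these libraries where they do the work, as an engineer would, in place of code of your own. Each camera call takes 0.05 s, during which the arm holds its last target. There are 200 camera calls.

TASK

Hang the loose clear door on the balance's draught shield: lift it out of its stand and, with the door standing well open, gently lower both knuckles together onto the two hinge pins until it is fully down, then swing it shut against the rubber seal strip and let go. The pin bracket is adjustable, so feel for the pins and never force or drop the door onto them. Leave the brass weight, the beaker and the bottle undisturbed.

Things in the scene. Friction and masses are not known exactly. Their poses are not given: they have to be found in the camera images.
- shield: Fixed balance with draught shield, 200 x 200 x 213 mm high: white base 35 mm high, corner posts, clear walls and roof, open on its +y side (face at y = 100 mm). Flat grey console 25 mm high in front, out to x = -190 mm. Origin: centre of the underside, on the table; x along the open side from seal to hinge, y out of the open side, z up.
- slot_mid (a point): Fixed to the shield at (85, 122, 75) mm of its frame, same axes: where the pin axis meets the lower seat if the steel pin bracket is centred in its slot. It is not: the bracket is clamped immovably 3 to 8 mm off, along the shield's x, to a side and by an amount not measured. Seat = top of a collar 16 mm across, 11 mm high, joined to the bracket behind (-y) by a bar 14 mm wide.
- slot_upper (a point): The same point for the upper seat, 85 mm above slot_mid. On each of the two seats stands an upright brass pin, 8 mm in diameter and 14 mm long, with a flat top; both pins share one vertical axis and shift together with the bracket.
- seal (a point): Middle of the outer face of the black rubber seal strip (30 mm wide, 150 mm high) on the shield's other post, shield frame (-82, 117, 125) mm. The shut door rests on it.
- door_tab (a point): Middle of the grip of the loose, clear, white-framed door: on its blue tab, 44 mm wide, 10 mm thick, 18.5 mm below the tab's top. The tab stands 36 mm over the top rail, which is also 10 mm thick. Door axes: x from hinge axis to free edge, y across its thickness, z up. The tab's middle is 50 mm from the hinge axis, this point 177.5 mm above the door's lower edge.
- door_hinge (a point): On the door, axes as door_tab: centre of the lower mouth of its lower steel knuckle, on the hinge axis, 30 mm above the door's lower edge. Knuckle: ring 26 mm across, 14 mm high, bore 10.5 mm open at both ends. Fully hung, this point is level with slot_mid and the door's lower edge is 45 mm above the table.
- door_upper (a point): On the door: centre of the lower mouth of the upper knuckle, the same ring as the lower one, 85 mm above door_hinge on the same axis. Both knuckles meet their pins at the same moment when the door is upright.
- door_edge (a point): On the door: middle of its free edge, 170 mm from the hinge axis, 80 mm above the lower edge. Hung and shut, it is at shield y = 122 mm, x -93 to -77 mm: door x points along the shield's -x. It opens outward: the free edge swings to the shield's +y. It swings freely, stays where left, has no latch.
- door: The same loose door; origin on the hinge axis at the level of its lower edge, axes as door_tab. Frame 10 mm thick from 22 to 170 mm from the hinge axis, 160 mm high, clear panel 6 mm thick; 0.24 to 0.39 kg, centre of mass about 70 mm from the hinge axis. It starts upright in the stand.
- stand: Fixed grey parking stand: base 110 x 100 x 12 mm, two guide walls 100 mm long, 26 mm high, 8 mm thick, with a 13 mm slot between them along its x axis. The door's lower edge stands in the slot on the base. Origin: centre of the underside. Lift the door at least 30 mm straight up to clear it.
- weight_mid (a point): Brass weight (bystander), 28 mm in diameter, 46 mm high, on the pan inside the shield; point at its centre.
- beaker_mid (a point): Small glass beaker (bystander), 54 mm across, 65 mm high, on the table; point at its centre.
- bottle_mid (a point): White bottle with a blue cap (bystander), 64 mm in diameter, 150 mm high, on the table; point half-way up.
There are look-alikes about, which are no part of the job. There is more than one size of the door; the job needs the smaller.

How it is judged:
By the outcome, as a careful person would: the job done as asked, in the order asked, and still so for the second after the job is handed in, with the robot touching nothing.
It also fails if it takes over 72 s, if anything falls off the work surface, if the arm or the gripper's body presses on something with over 40 N, if the wrist force passes 120 N, or if a joint passes its speed limit or range.

## Working session

There is one attempt and no reset: what is moved stays moved. The work goes in short steps, Python scripts to look and compute and a shell command to move; the robot and the scene stay as the last step left them, time stands still between calls to the robot, and variables do not carry over. Pictures are saved under pics/ and viewed, about 8 in all and at most 12, crops included, and the job is handed in when it is done.

```bash
ls; mkdir -p pics
python3 - <<'E'
from cell import manip, optics
import cv2,json,numpy as np
np.set_printoptions(precision=4,suppress=True)
for n in ["scene","side"]:
    im=optics.camera(n); cv2.imwrite(f"pics/{n}0.png",im)
    i=optics.camera_info(n); print(n,i["mtx"],i["world_from_camera"])
i=optics.camera_info("wrist");print(i)
im=[cv2.imread(f"pics/{n}0.png") for n in("scene","side")]
cv2.imwrite("pics/both0.png",cv2.resize(np.vstack(im),None,fx=.78,fy=.78))
print(manip.get_state())
E
```

```text
pics
scene [[467.5159   0.     249.7303]
 [  0.     467.5159 188.978 ]
 [  0.       0.       1.    ]] [[ 0.7326  0.5479 -0.4038  1.0775]
 [ 0.6804 -0.5735  0.4563 -0.433 ]
 [ 0.0184 -0.609  -0.7929  1.0056]
 [ 0.      0.      0.      1.    ]]
side [[380.2802   0.     255.6804]
 [  0.     380.2802 192.6125]
 [  0.       0.       1.    ]] [[-0.7128 -0.4222  0.56    0.1819]
 [-0.7012  0.4122 -0.5818  0.5538]
 [ 0.0148 -0.8074 -0.5899  0.6335]
 [ 0.      0.      0.      1.    ]]
{'mtx': array([[334.2057,   0.    , 250.5314],
       [  0.    , 334.2057, 190.6296],
       [  0.    ,   0.    ,   1.    ]]), 'T_tool_cam': array([[-0.0001, -0.9636, -0.2675,  0.0779],
       [ 1.    , -0.0001, -0.0001,  0.0009],
       [ 0.    , -0.2675,  0.9636, -0.1605],
       [ 0.    ,  0.    ,  0.    ,  1.    ]])}
{'t': 0.1, 'joint_positions': array([-77.5816,   5.0356,  78.6123,   0.0015,  96.4635,  -5.905 ]), 'qd': array([ 0.0069,  0.0378, -0.183 ,  0.0409,  0.0112,  0.0015]), 'effort': array([  0.0022, -34.125 , -30.3302,   0.072 ,   0.0303,  -0.0001]), 'position': array([ 0.1728, -0.5217,  0.2234]), 'tcp_rot': array([-179.8894,   -0.0129,   18.3236]), 'ft_force': array([ 0.4102,  0.2251, -0.2222]), 'moment': array([-0.0177, -0.0204, -0.0035]), 'grip_width': 0.09388830711061175}
```

View pics/scene0.png

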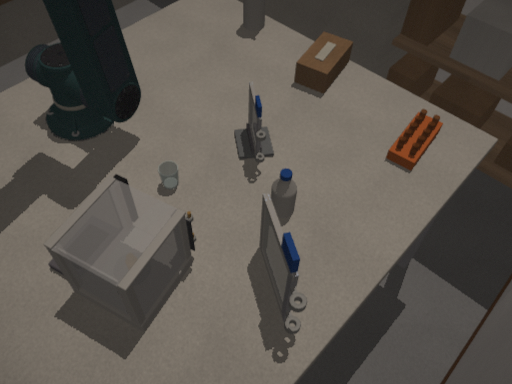

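View pics/side0.png

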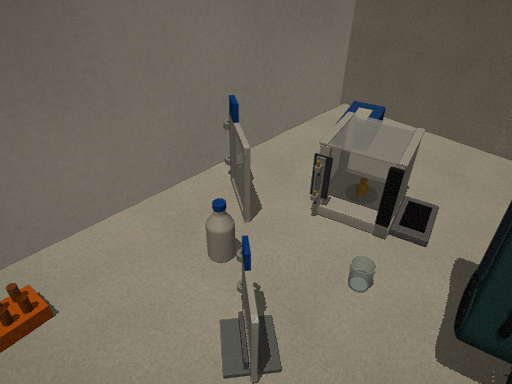

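The scene shows two doors: one at scene (257,125)/side (250,300), standing in the grey stand, and a bigger one at scene (280,265)/side (238,160). The shield is at scene (125,250)/side (370,175), with its brass pins at scene (190,215)/side (318,175). I'll enlarge both views to confirm which door is which.

Run:
```python
import cv2,numpy as np
s=cv2.imread("pics/scene0.png");d=cv2.imread("pics/side0.png")
a=cv2.resize(s[75:195,215:315],None,fx=4,fy=4,interpolation=2)   #400x480
b=cv2.resize(s[185:365,230:380],None,fx=2.667,fy=2.667,interpolation=2)[:480,:400]
g=lambda x:np.clip(x.astype(float)*1.5,0,255).astype('uint8')
cv2.imwrite("pics/c1.png",g(np.hstack([a,b])))
a=cv2.resize(d[230:384,200:290],None,fx=3.8,fy=3.8,interpolation=2)
b=cv2.resize(d[90:244,300:415],None,fx=3.8,fy=3.8,interpolation=2)
cv2.imwrite("pics/c2.png",g(np.hstack([a,b])))
print(a.shape,b.shape)
```

```text
(585, 342, 3) (585, 437, 3)
```

View pics/c1.png

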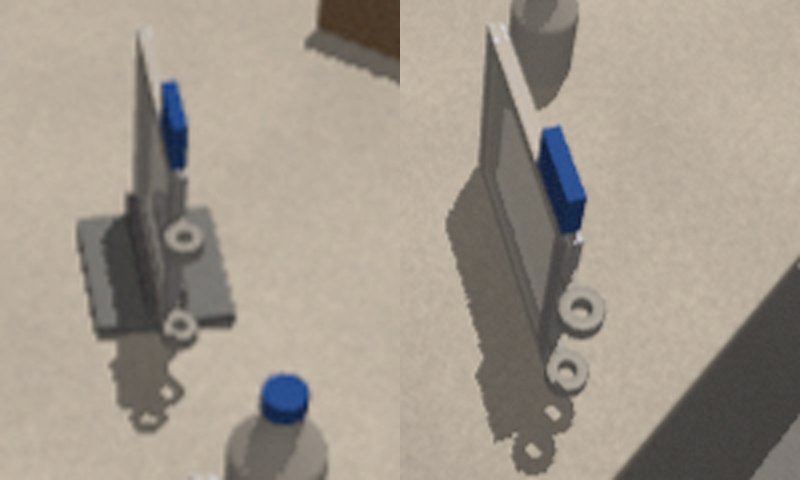

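View pics/c2.png

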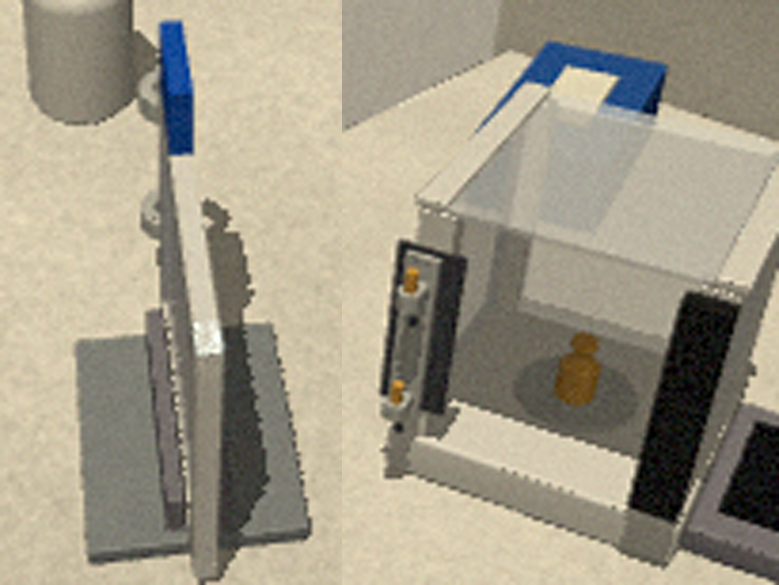

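Candidates: door A, scene (257,125), is in the grey parking stand with small knuckles. Door B, scene (280,265), stands on the table without a stand and looks bigger. A fits "smaller, in its stand"; I'll check its size by number below. The shield's open side faces the side camera, with two brass pins at side (318,163) and (314.5,192.6), and the seal on the right at side (390,195).

```bash
cat > h.py <<'E'
import numpy as np,cv2
from cell import manip, optics
np.set_printoptions(precision=4,suppress=True)
CI={n:optics.camera_info(n) for n in("scene","side","wrist")}
def ray(n,p,T=None):
    c=CI[n]; T=c["world_from_camera"] if T is None else T
    d=T[:3,:3]@np.linalg.solve(c["mtx"],[p[0],p[1],1.]); return T[:3,3],d/np.linalg.norm(d)
def onz(n,p,z,T=None):
    o,d=ray(n,p,T); return o+d*(z-o[2])/d[2]
def tri(*rs):
    A=sum(np.eye(3)-np.outer(d,d) for o,d in rs); b=sum((np.eye(3)-np.outer(d,d))@o for o,d in rs)
    x=np.linalg.solve(A,b); return x,[np.linalg.norm(np.cross(x-o,d))*1e3 for o,d in rs]
def proj(n,X,T=None):
    c=CI[n]; T=c["world_from_camera"] if T is None else T
    q=c["mtx"]@(T[:3,:3].T@(np.asarray(X,float)-T[:3,3])); return q[:2]/q[2]
def blobs(im,lo,hi,amin=6):
    m=cv2.inRange(cv2.cvtColor(im,cv2.COLOR_BGR2HSV),lo,hi)
    k,l,s,c=cv2.connectedComponentsWithStats(m)
    return m,[(c[i].round(1),s[i]) for i in range(1,k) if s[i][4]>=amin]
E
python3 - <<'E'
from h import *
I={n:cv2.imread(f"pics/{n}0.png") for n in("scene","side")}
for n in I:
    print(n,"blue",[(c,s) for c,s in blobs(I[n],(105,150,40),(130,255,255),20)[1]])
    print(n,"brass",[(c,s) for c,s in blobs(I[n],(10,130,50),(28,255,255),4)[1]])
print("roof side->z.213")
for p in [(320,142.6),(404.7,166.3),(353.4,112),(422,129)]: print(p,onz("side",p,.213))
for c1,c2,z in[]:pass
def P(n,ps,z):
    for p in ps: print(n,p,onz(n,p,z))
print("stand base scene z.012"); P("scene",[(215+x/4,75+y/4) for x,y in[(78,222),(208,207),(234,315),(97,328)]],.012)
print("stand base side"); P("side",[(200+x/3.8,230+y/3.8) for x,y in[(77,341),(273,324),(309,535),(90,557)]],.012)
print("door A top/free corner", tri(ray("scene",(215+146/4,75+30/4)),ray("side",(200+207/3.8,230+335/3.8))))
print("A upper knuckle",tri(ray("scene",(215+184/4,75+236/4)),ray("side",(200+150/3.8,230+95/3.8))))
print("A lower knuckle",tri(ray("scene",(215+181/4,75+325/4)),ray("side",(200+152/3.8,230+214/3.8))))
print("B up knuckle scene z guesses",[onz("scene",(230+582/2.667,185+310/2.667),z) for z in(.14,.17,.2)])
E
```

```text
scene blue [(array([258.1, 105.8]), array([256,  96,   5,  21,  80], dtype=int32)), (array([285.8, 174.4]), array([281, 169,  11,  12, 108], dtype=int32)), (array([290.4, 252.2]), array([283, 233,  16,  39, 383], dtype=int32))]
scene brass [(array([414.3, 140.2]), array([ 387,  110,   56,   60, 1558], dtype=int32)), (array([188.8, 213.8]), array([188, 212,   3,   5,   9], dtype=int32))]
side blue [(array([233.5, 108.3]), array([229,  95,  10,  28, 187], dtype=int32)), (array([368., 109.]), array([343, 102,  42,  17, 282], dtype=int32)), (array([218.9, 204.9]), array([213, 199,  13,  13, 149], dtype=int32)), (array([246. , 252.8]), array([242, 236,   9,  35, 218], dtype=int32))]
side brass [(array([317.7, 163.4]), array([316, 161,   4,   6,  19], dtype=int32)), (array([361.7, 187.4]), array([356, 178,  12,  19, 160], dtype=int32)), (array([314.1, 192.6]), array([313, 190,   3,   6,  17], dtype=int32)), (array([ 21. , 314.2]), array([   0,  283,   54,   70, 2029], dtype=int32))]
roof side->z.213
(320, 142.6) [ 0.6144 -0.1056  0.213 ]
(404.7, 166.3) [ 0.4286 -0.1508  0.213 ]
(353.4, 112
[... 338 characters left out ...]
2805 0.012 ]
side (271.8421052631579, 315.2631578947369) [0.4697 0.2037 0.012 ]
side (281.3157894736842, 370.7894736842105) [0.3837 0.2737 0.012 ]
side (223.68421052631578, 376.57894736842104) [0.4451 0.3491 0.012 ]
door A top/free corner (array([0.4089, 0.3161, 0.1741]), [np.float64(0.2503196847362313), np.float64(0.25031968473622396)])
A upper knuckle (array([0.537 , 0.2196, 0.1375]), [np.float64(3.0701453717306464), np.float64(3.0701453717306473)])
A lower knuckle (array([0.5377, 0.2196, 0.0517]), [np.float64(2.4311169171654208), np.float64(2.4311169171653315)])
B up knuckle scene z guesses [array([1.1135, 0.1315, 0.14  ]), array([1.1123, 0.112 , 0.17  ]), array([1.111 , 0.0924, 0.2   ])]
```

Run:
```python
from h import *
print("pin up side z.167",onz("side",(317.7,163.4),.167)," scene",onz("scene",(188.8,213.8),.167))
print("tri",tri(ray("side",(317.7,163.4)),ray("scene",(188.8,213.8))))
print("pin low side",onz("side",(314.1,192.6),.082))
print("tab tri centroid",tri(ray("side",(246,252.8)),ray("scene",(258.1,105.8))))
print("tab side",onz("side",(246,252.8),.19),"scene",onz("scene",(258.1,105.8),.19))
```

```text
pin up side z.167 [ 0.6046 -0.0924  0.167 ]  scene [ 0.6011 -0.0914  0.167 ]
tri (array([ 0.6028, -0.0914,  0.1684]), [np.float64(1.0738959256174125), np.float64(1.0738959256174523)])
pin low side [ 0.6047 -0.0934  0.082 ]
tab tri centroid (array([0.4966, 0.2463, 0.1911]), [np.float64(0.3674587788061053), np.float64(0.36745877880614447)])
tab side [0.4977 0.2458 0.19  ] scene [0.4956 0.2469 0.19  ]
```

```bash
cat >> h.py <<'E'
def rel(C,*targets):
    # C=(x,y,z,yaw) commanded, tool down; prints turn about tool z and shift in mm along tool x,y,z
    a=np.radians(C[3]); R=np.array([[np.cos(a),np.sin(a),0],[np.sin(a),-np.cos(a),0],[0,0,-1]])
    for t in targets: print("turn z %.2f  shift mm"%(C[3]-t[3]),(R.T@(np.array(t[:3])-C[:3])*1e3).round(2))
def wristT(st):
    from scipy.spatial.transform import Rotation as Ro
    T=np.eye(4);T[:3,:3]=Ro.from_euler('xyz',st["tcp_rot"],degrees=True).as_matrix();T[:3,3]=st["position"]
    return T@CI["wrist"]["T_tool_cam"],T
E
python3 - <<'E'
from h import *
C=(.173,-.522,.225,18.33)
rel(C,(.26,-.38,.30,60),(.42,-.05,.30,90),(.5746,.1837,.265,141.3))
E
```

```text
turn z -41.67  shift mm [ 127.24 -107.43  -75.  ]
turn z -71.67  shift mm [ 382.91 -370.37  -75.  ]
turn z -122.97  shift mm [ 603.16 -543.59  -40.  ]
```

```bash
python3 -m jog '[[0,0,-8,20,-20,-40,0],[0,0,-16,60,-50,-75,0]]' 2>&1 | head -3; python3 -m jog '[[0,0,-8,0.02,-0.02,-0.04,0],[0,0,-16,0.05,-0.05,-0.075,0],[0,0,-25,0.09,-0.08,-0.075,0],[0,0,-34,0.13,-0.11,-0.075,0],[0,0,-42,0.17,-0.15,-0.075,0],[0,0,-50,0.21,-0.19,-0.075,0],[0,0,-58,0.25,-0.23,-0.075,0],[0,0,-66,0.29,-0.27,-0.075,0],[0,0,-74,0.33,-0.31,-0.075,0],[0,0,-82,0.37,-0.35,-0.075,0]]'
```

```text
t: 0.3
position: [0.2043, -0.4651, 0.2989]
tcp_rot: [-179.8, -0.1, 34.5]
t: 1.3
position: [0.3046, -0.0086, 0.3748]
tcp_rot: [180.0, 0.0, 116.6]
ft_force: [1.2, 0.5, 0.3]
grip_width: 0.0937
```

Run:
```python
from h import *
rel((.3046,-.0086,.3755,116.5),(.5746,.1837,.265,141.3))
```

```text
turn z -24.80  shift mm [ 51.62 327.44 110.5 ]
```

```bash
python3 -m jog '[[0,0,-8,0.007,0.048,0.01,0],[0,0,-16,0.015,0.096,0.02,0],[0,0,-24.8,0.022,0.14,0.03,0],[0,0,-24.8,0.03,0.185,0.045,0],[0,0,-24.8,0.037,0.23,0.06,0],[0,0,-24.8,0.044,0.275,0.08,0],[0,0,-24.8,0.0515,0.32,0.1,0],[0,0,-24.8,0.0515,0.3275,0.11,0],[0,0,-24.8,0.0515,0.3275,0.1105,0],[0,0,-24.8,0.0515,0.3275,0.1105,0]]'
python3 - <<'E'
from h import *
st=manip.get_state(); im=optics.camera("wrist"); cv2.imwrite("pics/w1.png",im)
T,_=wristT(st); print(st["position"],st["tcp_rot"],st["t"])
np.save("w1T.npy",T)
h=np.array([.5356,.215,0])
for z in(.141,.056): print("knuckle pred",proj("wrist",h+[0,0,z],T))
print("tab pred",proj("wrist",(.4966,.2463,.208),T))
print(blobs(im,(105,150,40),(130,255,255),20)[1])
E
```

```text
t: 2.3
position: [0.5752, 0.1802, 0.2649]
tcp_rot: [-180.0, 0.0, 141.1]
ft_force: [-0.4, -0.3, -0.1]
grip_width: 0.0936
[0.5752 0.1802 0.2649] [-179.9614    0.0007  141.0999] 2.3
knuckle pred [253.8257 128.0601]
knuckle pred [253.1052 121.186 ]
tab pred [254.833   54.1238]
[(array([251.8,  56.7]), array([ 244,   19,   17,   77, 1211], dtype=int32)), (array([292.5, 282.4]), array([278, 266,  30,  33, 792], dtype=int32))]
```

View pics/w1.png

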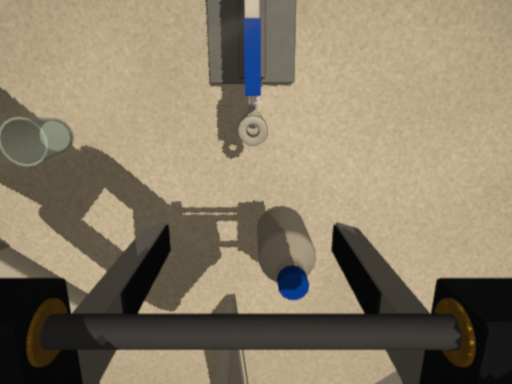

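Wrist view: the blue tab spans (244–261, 19–96), the upper knuckle ring is at about (253,129), and the stand runs along the image's vertical direction. The bottle cap at (292,282) is a bystander.

Run:
```python
from h import *
im=cv2.imread("pics/w1.png");T=np.load("w1T.npy")
g=cv2.cvtColor(im,cv2.COLOR_BGR2GRAY)
c=cv2.resize(g[100:160,220:290],None,fx=6,fy=6,interpolation=2)
ci=cv2.HoughCircles(c,cv2.HOUGH_GRADIENT,1.5,200,param1=80,param2=20,minRadius=70,maxRadius=110); k=None
if ci is not None: k=ci[0][0]/6; k=(k[0]+220-.42,k[1]+100-.42,k[2]); print("ring",k)
for r in range(112,146,3): print(r,g[r,236:272])
m,_=blobs(im,(105,150,40),(130,255,255),20)
for r in range(22,95,8):
    cs=np.where(m[r,200:300])[0]+200; print(r,cs.min(),cs.max(),end=' | ')
rows=np.where(m[:120].any(1))[0];print("rows",rows.min(),rows.max())
print(onz("wrist",k[:2],.141,T) if k else '')
for p in[(252.5,19),(252.5,96)]: print(onz("wrist",p,.208,T))
```

```text
ring (np.float32(237.455), np.float32(146.455), np.float32(15.691667))
112 [ 88  87  84  85  85  87  88  87  86  82  75  73  74  80  96 120 142 155
 159 160 158 150 151 162 168 169 172 177 179 179 179 179 178 177 176 178]
115 [ 86  87  87  86  87  87  84  76  73  75  79  98 132 137 135 136 138 138
 139 142 143 140 147 148 144 151 171 183 184 181 179 180 179 175 171 172]
118 [ 87  87  87  87  84  79  74  87 116 144 158 165 169 172 173 175 175 177
 177 178 178 177 175 171 157 135 128 155 171 174 175 179 179 179 179 180]
121 [ 87  85  85  84  92 118 143 159 165 169 168 166 164 164 163 160 159 159
 160 162 164 166 169 172 175 176 171 158 143 149 170 178 180 180 180 181]
124 [ 87  85  86 103 138 155 160 160 160 159 156 151 140 124 112 103  98 101
 112 122 127 138 147 153 157 161 165 167 165 153 148 173 182 180 181 183]
127 [ 84  86 104 139 153 159 162 162 161 156 143 133 136 116 100  92  89  89
  92 113 132 136 123 138 151 156 159 161 164 164 154 149 173 181 181 179]
130 [ 82  90 123 147 157 161 163 165 164 149 118 125 155 165 169 168 166 165
 164 161 157 147 122 115 142 155 158 159 161 1
[... 292 characters left out ...]
 150 148 142 139 159 174 179 179 179]
139 [ 87  87  87  89  96 112 134 145 151 155 159 161 164 167 169 167 167 166
 165 164 161 158 156 153 152 150 147 142 139 153 165 172 176 177 176 177]
142 [ 85  85  86  87  88  92 110 132 138 139 142 147 151 155 156 156 156 155
 156 155 152 150 148 145 144 146 152 162 170 173 175 177 179 178 178 179]
145 [111  91  86  86  85  87  97 129 163 171 168 159 148 141 139 139 140 139
 139 140 144 152 160 169 172 175 174 174 175 175 174 175 174 174 174 175]
22 245 259 | 30 244 259 | 38 244 259 | 46 244 259 | 54 244 259 | 62 244 259 | 70 244 260 | 78 244 260 | 86 245 260 | 94 245 259 | rows 19 95
[0.5389 0.1945 0.141 ]
[0.4806 0.2573 0.208 ]
[0.5147 0.2299 0.208 ]
```

Run:
```python
from h import *
T=np.load("w1T.npy")
k=onz("wrist",(252.6,130),.141,T); t=np.array([.49765,.2436,.208]); d=t-k; print("knuckle",k,"to tab",np.hypot(*d[:2]),np.degrees(np.arctan2(d[1],d[0])))
st=manip.get_state(); C=(*st["position"],st["tcp_rot"][2]); print(C)
rel(C,(.4977,.2436,.245,141.1),(.4977,.2436,.1895,141.1))
```

```text
knuckle [0.5362 0.2132 0.141 ] to tab 0.049105883700026984 141.73846555427838
(np.float64(0.5753051831896263), np.float64(0.1801381159876701), np.float64(0.26627519861604393), np.float64(141.08529450976667))
turn z -0.01  shift mm [100.25   0.63  21.28]
turn z -0.01  shift mm [100.25   0.63  76.78]
```

```bash
python3 -m jog '[[0,0,0,0.04,0,0,0],[0,0,0,0.08,0,0,0],[0,0,0,0.1,0.0005,0.01,0],[0,0,0,0.1,0.0005,0.03,0],[0,0,0,0.1,0.0005,0.05,0],[0,0,0,0.1,0.0005,0.07,0],[0,0,0,0.1,0.0005,0.077,0],[0,0,0,0.1,0.0005,0.077,0]]' && python3 -m jog '[[0,0,0,0,0,0,0.5],[0,0,0,0,0,0,0.8],[0,0,0,0,0,0,1],[0,0,0,0,0,0,1],[0,0,0,0,0,0,1],[0,0,0,0,0,0,1],[0,0,0,0,0,0,1],[0,0,0,0,0,0,1]]' 40
```

```text
t: 3.15
position: [0.4977, 0.2432, 0.1882]
tcp_rot: [180.0, 0.0, 141.1]
ft_force: [0.6, -0.2, -0.3]
grip_width: 0.0937
t: 3.95
position: [0.4983, 0.244, 0.1873]
tcp_rot: [-180.0, 0.0, 141.1]
ft_force: [0.2, 0.1, 0.0]
grip_width: 0.0334
```

```bash
python3 -m jog '[[0,0,0,0,0,0,1],[0,0,0,0,0,0,1],[0,0,0,0,0,0,1],[0,0,0,0,0,0,1],[0,0,0,0,0,0,1],[0,0,0,0,0,0,1]]' 40; python3 -c "
from h import *
for i in range(4):
    s=manip.get_state();print(s['t'],s['position'],s['tcp_rot'],s['ft_force'],s['grip_width'])"
```

```text
t: 4.55
position: [0.4982, 0.2439, 0.1873]
tcp_rot: [-180.0, 0.0, 141.1]
ft_force: [0.2, -0.6, 0.3]
grip_width: 0.0097
4.55 [0.4982 0.2439 0.1873] [-179.9822    0.0014  141.1194] [ 0.1848 -0.5632  0.2826] 0.009704199297965531
4.55 [0.4982 0.2439 0.1873] [-179.9822    0.0014  141.1194] [ 0.1848 -0.5632  0.2826] 0.009704199297965531
4.55 [0.4982 0.2439 0.1873] [-179.9822    0.0014  141.1194] [ 0.1848 -0.5632  0.2826] 0.009704199297965531
4.55 [0.4982 0.2439 0.1873] [-179.9822    0.0014  141.1194] [ 0.1848 -0.5632  0.2826] 0.009704199297965531
```

```bash
python3 - <<'E'
from h import *
im=optics.camera("wrist");cv2.imwrite("pics/w2.png",im)
g=cv2.cvtColor(im,cv2.COLOR_BGR2GRAY)
for r in (150,190,210): print(r,g[r,225:280])
b,bl=blobs(im,(105,150,40),(130,255,255),20); print(bl)
rel((.4982,.2439,.1873,141.1),(.4982,.2439,.30,141.1),(.6295,-.1344,.30,122))
E
python3 -m jog '[[0,0,0,0,0,0,0.7],[0,0,0,0,0,0,0.7],[0,0,0,0,0,0,0.7],[0,0,0,0,0,0,0.7],[0,0,0,0,0,-0.04,0.7],[0,0,0,0,0,-0.08,0.7],[0,0,0,0,0,-0.11,0.7]]'
```

```text
150 [ 57  56  56  57  55  55  55  55  53  49  50  51  52  52  53  87 155 191
 198 199 199 199 199 199 198 199 199 199 199 199 199 199 199 199 189 148
 118 110 111 109 105 116 120 120 121 122 122 122 122 122 122 121 122 122
 123]
190 [ 94  94  96  97  99 100 100  99 100  98  96  96  96  96  97 103 136 183
 196 197 197 197 197 197 197 197 197 197 197 197 197 197 197 197 198 199
 197 195 193 195 195 195 197 199 197 195 193 192 192 193 196 199 199 199
 198]
210 [ 97  96  96  98  99  97  95  96  96  96  95  95  96  96  95  85  52  31
  28  28  29  29  29  28  28  28  28  28  28  29  29  28  29  29  40  92
 160 187 192 181 164 182 177 143 112  98  93  92  95  96  96  97  98 106
 121]
[(array([250.4, 255.5]), array([ 239,  202,   24,  107, 2238], dtype=int32))]
turn z 0.00  shift mm [   0.     0.  -112.7]
turn z 19.10  shift mm [-339.74 -211.96 -112.7 ]
t: 5.3
position: [0.4985, 0.2441, 0.3]
tcp_rot: [179.9, 0.1, 141.1]
ft_force: [0.1, -0.7, -0.5]
grip_width: 0.0283
```

```bash
python3 -m jog '[[0,0,3,-0.034,-0.021,0,0.7],[0,0,6,-0.07,-0.043,0,0.7],[0,0,9,-0.11,-0.067,0,0.7],[0,0,12,-0.15,-0.092,0,0.7],[0,0,15,-0.19,-0.117,0,0.7],[0,0,18,-0.23,-0.142,0,0.7],[0,0,19,-0.27,-0.167,0,0.7],[0,0,19,-0.31,-0.192,0,0.7],[0,0,19,-0.34,-0.212,0,0.7],[0,0,19,-0.34,-0.212,0,0.7]]' && python3 -m jog '[[0,0,0,0,0,0,0.7],[0,0,0,0,0,0,0.7]]'
python3 - <<'E'
from h import *
st=manip.get_state(); im=optics.camera("wrist"); cv2.imwrite("pics/w3.png",im)
T,_=wristT(st); print(st["position"],st["tcp_rot"],st["t"]);np.save("w3T.npy",T)
print(proj("wrist",(.603,-.092,.174),T),blobs(im,(8,110,50),(30,255,255),4)[1])
E
```

```text
t: 6.3
position: [0.6303, -0.1393, 0.2954]
tcp_rot: [-179.9, -0.0, 121.8]
ft_force: [0.7, 1.5, -0.5]
grip_width: 0.0279
t: 6.5
position: [0.6298, -0.1333, 0.2977]
tcp_rot: [180.0, -0.0, 122.2]
ft_force: [0.4, 0.8, -0.4]
grip_width: 0.0277
[ 0.6298 -0.1333  0.2977] [179.9751  -0.0159 122.1945] 6.5
[249.8662 132.1587] [(array([248.2, 134. ]), array([244, 129,  10,  11,  89], dtype=int32)), (array([184.4, 332.6]), array([179, 299,  15,  68, 559], dtype=int32)), (array([316.8, 332.7]), array([308, 299,  16,  68, 579], dtype=int32))]
```

View pics/w3.png

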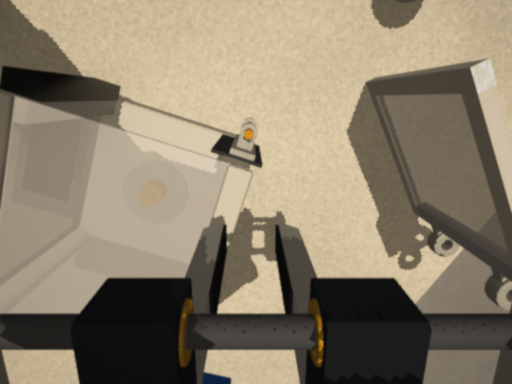

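Wrist view over the shield: upper pin top at (248,134), 2 px from the prediction. The bracket is below it at (237,150), the roof corner is near (250,168), and the bystander big door is well off to the right.

Run:
```python
from h import *
T=np.load("w3T.npy"); T1=np.load("w1T.npy")
im=cv2.imread("pics/w3.png")
p=onz("wrist",(248.2,134),.174,T); print("pin",p)
for a,b,z in[((122,98),(225,134),.035),((120,125),(250,168),.213),((213,150),(262,165),.19)]:
    A,B=onz("wrist",a,z,T),onz("wrist",b,z,T); d=B-A; print(A,B,np.degrees(np.arctan2(d[1],d[0])))
# in tool coords
Tc=CI["wrist"]["T_tool_cam"]
def tool(X,T): W=T@np.linalg.inv(Tc); return W[:3,:3].T@(X-W[:3,3])*1e3
print("pin in tool",tool(p,T)); k=onz("wrist",(252.6,130),.141,T1); print("knuckle in tool",tool(k,T1))
tab=np.array([.49765,.2436,.208]);print("tab in tool",tool(tab,T1))
```

```text
pin [ 0.6026 -0.094   0.174 ]
[ 0.4562 -0.1518  0.035 ] [ 0.5849 -0.1222  0.035 ] 12.947570240693054
[ 0.5189 -0.1343  0.213 ] [ 0.6152 -0.1111  0.213 ] 13.554716096603382
[ 0.5846 -0.1185  0.19  ] [ 0.6247 -0.1078  0.19  ] 14.94561320394228
pin in tool [ 47.6158  -2.1382 123.7344]
knuckle in tool [ 50.9343   1.5663 123.8676]
tab in tool [100.0277   0.971   56.861 ]
```

Run:
```python
from h import *
s=manip.get_state();C=(*s['position'],s['tcp_rot'][2]);print(C)
rel(C,(.4982,.2439,.30,141.1))
```

```text
(np.float64(0.6297777598960212), np.float64(-0.13292558176184402), np.float64(0.29797952102595593), np.float64(122.23101252055946))
turn z -18.87  shift mm [388.93  89.67  -2.02]
```

```bash
python3 -m jog '[[0,0,-3,0.04,0.009,0,0.6],[0,0,-6,0.08,0.018,0,0.6],[0,0,-9,0.125,0.029,0,0.6],[0,0,-12,0.17,0.039,0,0.6],[0,0,-15,0.215,0.05,0,0.6],[0,0,-18,0.26,0.06,0,0.6],[0,0,-18.9,0.305,0.07,0,0.6],[0,0,-18.9,0.35,0.08,0,0.6],[0,0,-18.9,0.389,0.0897,0,0.6],[0,0,-18.9,0.389,0.0897,0,0.6]]' && python3 -m jog '[[0,0,0,0,0,0,0.6],[0,0,0,0,0,0,0.6],[0,0,0,0,0,0,0.6]]'
python3 - <<'E'
from h import *
s=manip.get_state();C=(*s['position'],s['tcp_rot'][2]);print(C,s["grip_width"])
rel(C,(.4982,.2439,.189,141.1))
E
```

```text
t: 7.55
position: [0.4959, 0.2481, 0.2983]
tcp_rot: [179.9, -0.1, 141.6]
ft_force: [0.5, 0.2, 0.2]
grip_width: 0.0375
t: 7.85
position: [0.4993, 0.2418, 0.2975]
tcp_rot: [180.0, 0.0, 140.9]
ft_force: [-0.4, 0.2, 0.5]
grip_width: 0.038
(np.float64(0.4992805659581076), np.float64(0.24176480490665106), np.float64(0.29754701441705317), np.float64(140.94361974296083)) 0.0380317517261144
turn z -0.16  shift mm [  2.18   0.98 108.55]
```

```bash
python3 -m jog '[[0,0,-0.1,0.001,0.0005,0.03,0.6],[0,0,-0.1,0.001,0.0005,0.06,0.6],[0,0,-0.1,0.001,0.0005,0.08,0.6],[0,0,-0.1,0.001,0.0005,0.09,0.6],[0,0,-0.1,0.001,0.0005,0.09,0.6],[0,0,-0.1,0.001,0.0005,0.09,0.6]]'
python3 - <<'E'
from h import *
s=manip.get_state();C=(*s['position'],s['tcp_rot'][2]);print(C,s["grip_width"])
rel(C,(.4982,.2439,.189,141.1))
E
```

```text
t: 8.45
position: [0.4993, 0.2433, 0.2085]
tcp_rot: [179.9, 0.1, 141.1]
ft_force: [-0.1, 0.3, 0.6]
grip_width: 0.0374
(np.float64(0.4992674052443598), np.float64(0.24334191959132992), np.float64(0.2084915654928637), np.float64(141.06786885536104)) 0.03743553123798852
turn z -0.03  shift mm [ 1.18 -0.24 19.49]
```

```bash
python3 -m jog '[[0,0,0,0.001,0,0.01,0.6],[0,0,0,0.001,-0.0002,0.0195,0.6],[0,0,0,0.001,-0.0002,0.0195,1],[0,0,0,0.001,-0.0002,0.0195,1],[0,0,0,0.001,-0.0002,0.0195,1],[0,0,0,0.001,-0.0002,0.0195,1],[0,0,0,0.001,-0.0002,0.0195,1],[0,0,0,0.001,-0.0002,0.0195,1],[0,0,0,0.001,-0.0002,0.0195,1],[0,0,0,0.001,-0.0002,0.0195,1]]' 40;  python3 -m jog '[[0,0,0,0,0,0,1],[0,0,0,0,0,0,1],[0,0,0,0,0,0,1]]' 40; python3 -c "
from h import *
s=manip.get_state();print(s['position'],s['tcp_rot'],s['ft_force'],s['moment'])"
```

```text
t: 9.45
position: [0.4978, 0.2442, 0.1883]
tcp_rot: [180.0, 0.0, 141.1]
ft_force: [-0.2, -0.1, 1.8]
grip_width: 0.01
t: 9.75
position: [0.4978, 0.2442, 0.1883]
tcp_rot: [180.0, 0.0, 141.1]
ft_force: [-0.8, 0.4, 2.3]
grip_width: 0.0097
[0.4978 0.2442 0.1883] [179.9698   0.0249 141.1227] [-0.8162  0.3769  2.2912] [-0.0656 -0.0803 -0.0183]
```

Run:
```python
from h import *
print("bottle",onz("side",(218.9,203),.15),onz("scene",(285.8,174),.15),"beaker",onz("side",(361,275),.0325))
rel((.4978,.2442,.1883,141.1),(.4978,.2442,.266,141.1),(.50,.15,.266,141.1),(.5575,.0255,.266,122))
```

```text
bottle [0.6686 0.1575 0.15  ] [0.6731 0.1512 0.15  ] beaker [0.3961 0.0113 0.0325]
turn z 0.00  shift mm [  0.    0.  -77.7]
turn z 0.00  shift mm [-60.87 -71.93 -77.7 ]
turn z 19.10  shift mm [-183.8  -132.71  -77.7 ]
```

```bash
python3 -m jog '[[0,0,0,0,0,-0.005,1],[0,0,0,0,0,-0.015,1],[0,0,0,0,0,-0.025,1],[0,0,0,0,0,-0.04,1],[0,0,0,0,0,-0.06,1],[0,0,0,0,0,-0.078,1],[0,0,0,0,0,-0.078,1],[0,0,0,0,0,-0.078,1]]' 45;python3 -c "
from h import *
s=manip.get_state();print(s['position'],s['tcp_rot'],s['ft_force'],s['moment'])"
```

```text
t: 10.55
position: [0.4979, 0.2443, 0.2666]
tcp_rot: [179.9, 0.0, 141.1]
ft_force: [0.6, -0.6, -3.3]
grip_width: 0.0096
[0.4979 0.2443 0.2666] [179.9323   0.0495 141.1234] [ 0.5525 -0.5677 -3.3   ] [-0.0964 -0.1849  0.016 ]
```

```bash
python3 -m jog '[[0,0,0,-0.015,-0.017,0,1],[0,0,0,-0.035,-0.04,0,1],[0,0,3,-0.06,-0.07,0,1],[0,0,7,-0.09,-0.085,0,1],[0,0,11,-0.12,-0.1,0,1],[0,0,15,-0.15,-0.115,0,1],[0,0,19,-0.175,-0.128,0,1],[0,0,19.1,-0.184,-0.1327,0,1],[0,0,19.1,-0.184,-0.1327,0,1],[0,0,19.1,-0.184,-0.1327,0,1]]';python3 -m jog '[[0,0,0,0,0,0,1],[0,0,0,0,0,0,1]]'; python3 -c "
from h import *
s=manip.get_state();C=(*s['position'],s['tcp_rot'][2]);print(C,s['ft_force'],s['moment'])
rel(C,(.5759,-.0523,.2463,122),(.5700,-.028,.2463,122))"
```

```text
t: 11.55
position: [0.5571, 0.0263, 0.2653]
tcp_rot: [-180.0, -0.1, 122.1]
ft_force: [0.1, 0.0, -2.9]
grip_width: 0.0096
t: 11.75
position: [0.5573, 0.0267, 0.2661]
tcp_rot: [180.0, -0.0, 122.2]
ft_force: [0.4, 0.7, -2.2]
grip_width: 0.0097
(np.float64(0.5572657560784797), np.float64(0.026659011003480837), np.float64(0.26611909142815454), np.float64(122.15043994467976)) [ 0.4379  0.6944 -2.2299] [-0.0259 -0.1956 -0.0291]
turn z 0.15  shift mm [-76.77 -26.24  19.82]
turn z 0.15  shift mm [-53.05 -18.3   19.82]
```

```bash
python3 -m jog '[[0,0,0,-0.01,-0.003,0.01,1],[0,0,0,-0.03,-0.01,0.0198,1],[0,0,0,-0.045,-0.016,0.0198,1],[0,0,0,-0.058,-0.02,0.0198,1],[0,0,0,-0.068,-0.023,0.0198,1],[0,0,0,-0.0768,-0.0262,0.0198,1],[0,0,0,-0.0768,-0.0262,0.0198,1],[0,0,0,-0.0768,-0.0262,0.0198,1],[0,0,0,-0.0768,-0.0262,0.0198,1]]'
python3 - <<'E'
from h import *
s=manip.get_state();C=(*s['position'],s['tcp_rot'][2]);print(C,s['ft_force'],s['moment'])
rel(C,(.5759,-.0523,.2463,122))
a=optics.camera("scene");b=optics.camera("side");cv2.imwrite("pics/s4.png",a);cv2.imwrite("pics/d4.png",b)
A=cv2.resize(a[180:260,150:230],None,fx=5,fy=5,interpolation=2);B=cv2.resize(b[125:215,275:365],None,fx=4.444,fy=4.444,interpolation=2)
cv2.imwrite("pics/c4.png",np.clip(np.hstack([A,B[:400,:400]])*1.4,0,255).astype('uint8'))
E
```

```text
t: 12.65
position: [0.5762, -0.0535, 0.2463]
tcp_rot: [180.0, 0.0, 122.0]
ft_force: [0.1, 0.0, -2.7]
grip_width: 0.0098
(np.float64(0.5761660771445316), np.float64(-0.053484097468263936), np.float64(0.24633678812452106), np.float64(122.0421877413153)) [ 0.1071  0.0098 -2.6905] [-0.0443 -0.0886 -0.0022]
turn z 0.04  shift mm [1.14 0.4  0.04]
```

View pics/c4.png

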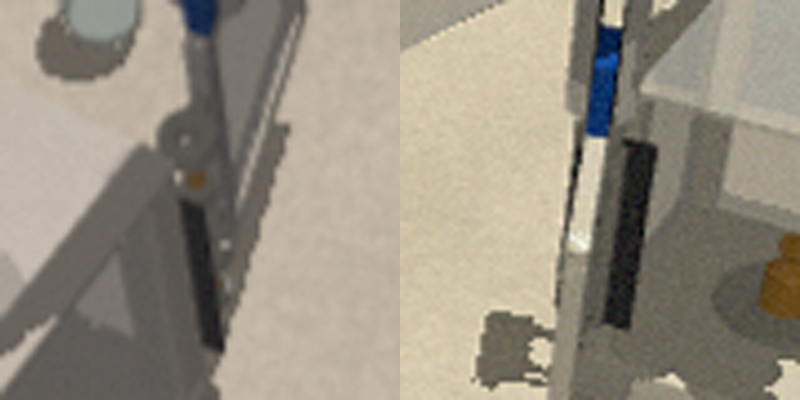

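The crop shows the upper knuckle ring at scene (187.4,208.4) and the brass pin just below it at (189.4,216). I'll check the relative offset with the fixed camera.

```bash
python3 -m jog '[[0,0,0,0.0005,0.0002,0,1],[0,0,0,0.001,0.0004,0,1],[0,0,0,0.001,0.0004,0,1],[0,0,0,0.001,0.0004,0,1]]'
python3 - <<'E'
from h import *
s=manip.get_state();C=(*s['position'],s['tcp_rot'][2]);print(C,s['ft_force'])
rel(C,(.5759,-.0523,.2463,122))
k=onz("scene",(187.4,208.4),.199);p=onz("scene",(189.4,216),.170)
print("old scene: knuckle",k,"pin",p,"diff mm (pin-knuckle)",(p-k)[:2]*1e3)
E
```

```text
t: 13.15
position: [0.5759, -0.0525, 0.2461]
tcp_rot: [-180.0, 0.0, 122.0]
ft_force: [0.0, 0.3, -2.1]
grip_width: 0.0098
(np.float64(0.5759025612084557), np.float64(-0.05249280931784189), np.float64(0.24613426598108623), np.float64(122.0317903473554)) [ 0.0443  0.3222 -2.1471]
turn z 0.03  shift mm [ 0.16  0.1  -0.17]
old scene: knuckle [ 0.607  -0.0972  0.199 ] pin [ 0.6079 -0.0957  0.17  ] diff mm (pin-knuckle) [0.9633 1.5093]
```

```bash
python3 -m jog '[[0,0,0,0,0,0.003,1],[0,0,0,0,0,0.006,1],[0,0,0,0,0,0.008,1],[0,0,0,0,0,0.009,1],[0,0,0,0,0,0.009,1],[0,0,0,0,0,0.009,1]]'; python3 -m jog '[[0,0,0,0,0,0.0005,1],[0,0,0,0,0,0.001,1],[0,0,0,0,0,0.001,1]]';python3 -m jog '[[0,0,0,0,0,0.0005,1],[0,0,0,0,0,0.001,1],[0,0,0,0,0,0.001,1]]';python3 -m jog '[[0,0,0,0,0,0.0005,1],[0,0,0,0,0,0.001,1],[0,0,0,0,0,0.001,1]]'
```

```text
t: 13.75
position: [0.576, -0.0526, 0.2372]
tcp_rot: [180.0, 0.0, 122.0]
ft_force: [-0.8, 0.1, -3.5]
grip_width: 0.0096
t: 14.05
position: [0.5759, -0.0525, 0.2361]
tcp_rot: [-180.0, 0.0, 122.0]
ft_force: [0.4, -0.1, -2.5]
grip_width: 0.0098
t: 14.35
position: [0.5759, -0.0526, 0.235]
tcp_rot: [-180.0, -0.0, 122.0]
ft_force: [-0.2, 0.1, -3.2]
grip_width: 0.0096
t: 14.65
position: [0.5759, -0.0526, 0.234]
tcp_rot: [-180.0, -0.0, 122.0]
ft_force: [0.5, 0.3, -3.5]
grip_width: 0.0093
```

```bash
for i in 1; do python3 -m jog '[[0,0,0,0,0,0.0005,1],[0,0,0,0,0,0.001,1],[0,0,0,0,0,0.001,1]]'; done; python3 -m jog '[[0,0,0,0,0,0.0005,1],[0,0,0,0,0,0.001,1],[0,0,0,0,0,0.001,1]]'; python3 -c "
from h import *
s=manip.get_state();print(s['position'],s['ft_force'],s['moment'])"
```

```text
t: 14.95
position: [0.5759, -0.0526, 0.233]
tcp_rot: [-180.0, -0.0, 122.0]
ft_force: [0.0, 0.1, -2.7]
grip_width: 0.0097
t: 15.25
position: [0.5759, -0.0526, 0.232]
tcp_rot: [-180.0, 0.0, 122.0]
ft_force: [0.7, -0.5, -2.1]
grip_width: 0.0095
[ 0.5759 -0.0526  0.232 ] [ 0.7352 -0.4798 -2.1289] [-0.0007 -0.1242  0.0389]
```

```bash
python3 -m jog '[[0,0,0,0,0,0.0005,1],[0,0,0,0,0,0.001,1],[0,0,0,0,0,0.0015,1],[0,0,0,0,0,0.002,1],[0,0,0,0,0,0.002,1]]'; python3 -m jog '[[0,0,0,0,0,0.0005,1],[0,0,0,0,0,0.001,1],[0,0,0,0,0,0.0015,1],[0,0,0,0,0,0.002,1],[0,0,0,0,0,0.002,1]]';python3 -m jog '[[0,0,0,0,0,0.0005,1],[0,0,0,0,0,0.001,1],[0,0,0,0,0,0.0015,1],[0,0,0,0,0,0.002,1],[0,0,0,0,0,0.002,1]]'
```

```text
t: 15.75
position: [0.5759, -0.0526, 0.23]
tcp_rot: [-180.0, -0.0, 122.0]
ft_force: [0.1, 0.2, -3.3]
grip_width: 0.0098
t: 16.25
position: [0.5759, -0.0526, 0.228]
tcp_rot: [-180.0, -0.0, 122.0]
ft_force: [-0.0, -0.5, -3.3]
grip_width: 0.0098
t: 16.75
position: [0.5759, -0.0526, 0.226]
tcp_rot: [-180.0, -0.0, 122.0]
ft_force: [-0.8, -0.4, -2.9]
grip_width: 0.0096
```

```bash
python3 -m jog '[[0,0,0,0,0,0.0005,1],[0,0,0,0,0,0.001,1],[0,0,0,0,0,0.0015,1],[0,0,0,0,0,0.002,1],[0,0,0,0,0,0.0025,1],[0,0,0,0,0,0.003,1],[0,0,0,0,0,0.003,1]]'; python3 -m jog '[[0,0,0,0,0,0.0003,1],[0,0,0,0,0,0.0006,1],[0,0,0,0,0,0.0006,1]]';python3 -m jog '[[0,0,0,0,0,0.0003,1],[0,0,0,0,0,0.0006,1],[0,0,0,0,0,0.0006,1]]'
```

```text
t: 17.45
position: [0.5759, -0.0525, 0.223]
tcp_rot: [-180.0, -0.0, 122.0]
ft_force: [0.1, -0.8, -2.9]
grip_width: 0.0099
t: 17.75
position: [0.5759, -0.0526, 0.2225]
tcp_rot: [-180.0, 0.0, 122.0]
ft_force: [0.1, -1.0, -2.8]
grip_width: 0.0097
t: 18.05
position: [0.5759, -0.0526, 0.2218]
tcp_rot: [-180.0, 0.0, 122.0]
ft_force: [-0.3, -0.6, -2.8]
grip_width: 0.0096
```

```bash
for i in 1; do python3 -m jog '[[0,0,0,0,0,0.0003,1],[0,0,0,0,0,0.0006,1],[0,0,0,0,0,0.0006,1]]';python3 -m jog '[[0,0,0,0,0,0.0003,1],[0,0,0,0,0,0.0006,1],[0,0,0,0,0,0.0006,1]]'; python3 -m jog '[[0,0,0,0,0,0.0003,1],[0,0,0,0,0,0.0005,1],[0,0,0,0,0,0.0005,1]]'; done
```

```text
t: 18.35
position: [0.576, -0.0526, 0.2215]
tcp_rot: [180.0, 0.0, 122.0]
ft_force: [0.0, -0.2, -2.2]
grip_width: 0.0097
t: 18.65
position: [0.576, -0.0526, 0.2214]
tcp_rot: [180.0, 0.0, 122.0]
ft_force: [-0.7, 0.4, 1.3]
grip_width: 0.0094
t: 18.95
position: [0.5761, -0.0525, 0.2214]
tcp_rot: [179.9, 0.1, 122.0]
ft_force: [-1.9, 1.4, 5.1]
grip_width: 0.0099
```

Seated: force rose exactly at the expected hung height (TCP 0.2214 vs 0.2213). Next I unload slightly, lighten the grip and swing about the pin axis.

```bash
python3 -m jog '[[0,0,0,0,0,-0.0005,1],[0,0,0,0,0,-0.0009,1],[0,0,0,0,0,-0.0009,1]]' 12; python3 -m jog '[[0,0,-2.5,-0.00005,-0.00216,0,1],[0,0,-5,-0.0002,-0.0043,0,1],[0,0,-7.5,-0.0004,-0.0065,0,1],[0,0,-10,-0.00075,-0.0086,0,1],[0,0,-10,-0.00075,-0.0086,0,1]]'; python3 -c "
from h import *
s=manip.get_state();print(s['position'],s['tcp_rot'],s['ft_force'],s['moment'])"
```

```text
t: 19.25
position: [0.5762, -0.0525, 0.2213]
tcp_rot: [180.0, 0.0, 122.0]
ft_force: [-1.3, 0.0, 4.0]
grip_width: 0.0097
t: 19.75
position: [0.5694, -0.0578, 0.2209]
tcp_rot: [180.0, 0.0, 132.0]
ft_force: [-0.4, 0.9, 2.8]
grip_width: 0.0096
[ 0.5694 -0.0578  0.2209] [179.9505   0.0312 132.0189] [-0.4013  0.8817  2.8015] [ 0.0468 -0.4147  0.0336]
```

```bash
python3 -m jog '[[0,0,-3,-0.00007,-0.0026,-0.0003,1],[0,0,-7,-0.0004,-0.006,-0.0003,1],[0,0,-12,-0.0011,-0.0103,-0.0003,1],[0,0,-17,-0.0022,-0.0145,-0.0003,1],[0,0,-22,-0.0036,-0.0185,-0.0003,1],[0,0,-27,-0.0054,-0.0225,-0.0003,1],[0,0,-32,-0.0075,-0.0262,-0.0003,1],[0,0,-37,-0.01,-0.0298,-0.0003,1],[0,0,-40,-0.0116,-0.0318,-0.0003,1],[0,0,-40,-0.0116,-0.0318,-0.0003,1]]'; python3 -c "
from h import *
s=manip.get_state();print(s['position'],s['tcp_rot'],s['ft_force'],s['moment'])"
```

```text
t: 20.75
position: [0.5532, -0.0875, 0.2208]
tcp_rot: [179.9, -0.0, 172.0]
ft_force: [0.1, 0.2, 1.4]
grip_width: 0.0099
[ 0.5532 -0.0875  0.2208] [179.9498  -0.0322 171.9585] [0.0971 0.179  1.4182] [ 0.3238 -0.3321  0.0044]
```

```bash
python3 -m jog '[[0,0,-3,-0.00007,-0.0026,0,1],[0,0,-6,-0.0003,-0.0052,0,1],[0,0,-9,-0.0006,-0.0077,0,1],[0,0,-12,-0.0011,-0.0103,0,1],[0,0,-15,-0.0017,-0.0128,0,1],[0,0,-15,-0.0017,-0.0128,0,1]]'; python3 -c "
from h import *
s=manip.get_state();print(s['position'],s['tcp_rot'],s['ft_force'],s['moment'])"; python3 -m jog '[[0,0,-1,0,-0.0009,0,1],[0,0,-2,0,-0.0017,0,1],[0,0,-2,0,-0.0017,0,1]]'
python3 - <<'E'
from h import *
s=manip.get_state();print(s['position'],s['tcp_rot'],s['ft_force'],s['moment'])
b=optics.camera("side");a=optics.camera("scene");cv2.imwrite("pics/d5.png",b);cv2.imwrite("pics/s5.png",a)
A=cv2.resize(a[150:310,30:230],None,fx=2,fy=2,interpolation=2);B=cv2.resize(b[85:245,300:420],None,fx=2.667,fy=2.667,interpolation=2)
h=np.zeros((427,720,3),'uint8');h[:320,:400]=A;h[:427,400:720]=B[:427,:320]
cv2.imwrite("pics/c5.png",np.clip(h*1.3,0,255).astype('uint8'))
E
```

```text
t: 21.35
position: [0.5531, -0.1005, 0.2208]
tcp_rot: [180.0, -0.0, -173.1]
ft_force: [-0.4, 0.6, 0.1]
grip_width: 0.0099
[ 0.5531 -0.1005  0.2208] [ 179.9737   -0.0379 -173.0826] [-0.3902  0.648   0.1021] [ 0.1579 -0.3617 -0.0531]
t: 21.65
position: [0.5531, -0.1023, 0.2208]
tcp_rot: [180.0, -0.1, -171.0]
ft_force: [0.1, -0.5, -2.9]
grip_width: 0.0097
[ 0.5531 -0.1023  0.2208] [ 179.9867   -0.0529 -170.9924] [ 0.1248 -0.4775 -2.8581] [ 0.0525 -0.3699  0.0688]
```

View pics/c5.png

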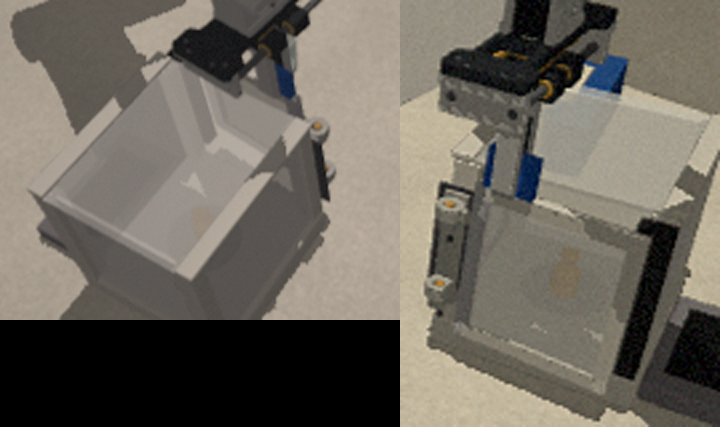

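Both brass pins show through their knuckles, at crop (449,203) and (438,284). The door is a few degrees short of the seal. I'll go on in small steps, watching the moment.

```bash
python3 -m jog '[[0,0,-1,0,-0.0009,0,1],[0,0,-2,0,-0.0017,0,1],[0,0,-2,0,-0.0017,0,1]]'; python3 -c "
from h import *
s=manip.get_state();print(s['position'],s['tcp_rot'],s['ft_force'],s['moment'])"; python3 -m jog '[[0,0,-0.5,0,-0.0004,0,1],[0,0,-1,0,-0.0009,0,1],[0,0,-1,0,-0.0009,0,1]]'; python3 -c "
from h import *
s=manip.get_state();print(s['position'],s['tcp_rot'],s['ft_force'],s['moment'])"
```

```text
t: 22.05
position: [0.5534, -0.1039, 0.221]
tcp_rot: [180.0, -0.0, -169.0]
ft_force: [0.7, 0.7, -2.6]
grip_width: 0.01
[ 0.5534 -0.1039  0.221 ] [ 179.9751   -0.0441 -168.952 ] [ 0.6885  0.6521 -2.6354] [ 0.1522 -0.206   0.0007]
t: 22.35
position: [0.5537, -0.1049, 0.2214]
tcp_rot: [180.0, -0.0, -168.0]
ft_force: [0.2, -0.1, -1.8]
grip_width: 0.01
[ 0.5537 -0.1049  0.2214] [ 179.9991   -0.0062 -167.9647] [ 0.1757 -0.0662 -1.807 ] [ 0.1542 -0.1881  0.0202]
```

```bash
for k in 1; do python3 -m jog '[[0,0,-0.4,0,-0.0003,0,1],[0,0,-0.7,0,-0.0006,0,1],[0,0,-0.7,0,-0.0006,0,1]]'; python3 -c "
from h import *
s=manip.get_state();print(s['position'],s['tcp_rot'],s['ft_force'],s['moment'])"; done; python3 -m jog '[[0,0,-0.4,0,-0.0003,0,1],[0,0,-0.7,0,-0.0006,0,1],[0,0,-0.7,0,-0.0006,0,1]]'; python3 -c "
from h import *
s=manip.get_state();print(s['position'],s['tcp_rot'],s['ft_force'],s['moment'])"
```

```text
t: 22.65
position: [0.5539, -0.1054, 0.2214]
tcp_rot: [-180.0, 0.0, -167.3]
ft_force: [-0.6, -0.6, -2.7]
grip_width: 0.0101
[ 0.5539 -0.1054  0.2214] [-179.9935    0.0005 -167.2685] [-0.6205 -0.6156 -2.7299] [ 0.1127 -0.1678 -0.0014]
t: 22.95
position: [0.554, -0.106, 0.2214]
tcp_rot: [-180.0, -0.0, -166.6]
ft_force: [-0.2, -0.1, -2.8]
grip_width: 0.0095
[ 0.554  -0.106   0.2214] [-179.9943   -0.0004 -166.5706] [-0.1844 -0.065  -2.8307] [ 0.1767 -0.246  -0.0205]
```

```bash
python3 -m jog '[[0,0,-0.4,0,-0.0003,0.0001,1],[0,0,-0.7,0,-0.0006,0.0002,1],[0,0,-0.7,0,-0.0006,0.0002,1]]'; python3 -c "
from h import *
s=manip.get_state();print(s['position'],s['tcp_rot'],s['ft_force'],s['moment'])";python3 -m jog '[[0,0,-0.4,0,-0.0003,0,1],[0,0,-0.7,0,-0.0006,0,1],[0,0,-0.7,0,-0.0006,0,1]]'; python3 -c "
from h import *
s=manip.get_state();print(s['position'],s['tcp_rot'],s['ft_force'],s['moment'])"
```

```text
t: 23.25
position: [0.5541, -0.1063, 0.2213]
tcp_rot: [180.0, -0.0, -165.9]
ft_force: [0.3, 1.0, -2.1]
grip_width: 0.0101
[ 0.5541 -0.1063  0.2213] [ 179.9698   -0.0029 -165.8745] [ 0.2784  0.989  -2.0563] [ 0.2796 -0.1345 -0.0279]
t: 23.55
position: [0.5542, -0.1066, 0.2212]
tcp_rot: [179.9, -0.0, -165.2]
ft_force: [0.1, 2.9, -1.1]
grip_width: 0.0096
[ 0.5542 -0.1066  0.2212] [ 179.9302   -0.0008 -165.1543] [ 0.0585  2.9151 -1.1423] [ 0.7319  0.0048 -0.2456]
```

Contact with the seal: +y force about 3 N and a Mz of −0.25 N·m, which matches a lever arm of about 0.117 m, the seal's distance from the TCP. One tiny press, then I'll look.

```bash
python3 -m jog '[[0,0,-0.3,0,-0.0002,0,1],[0,0,-0.6,0,-0.0005,0,1],[0,0,-0.6,0,-0.0005,0,1]]'
python3 - <<'E'
from h import *
s=manip.get_state();print(s['position'],s['tcp_rot'],s['ft_force'],s['moment'])
b=optics.camera("side");cv2.imwrite("pics/d6.png",b)
B=cv2.resize(b[85:245,300:445],None,fx=3.7,fy=3.7,interpolation=2)
cv2.imwrite("pics/c6.png",np.clip(B*1.3,0,255).astype('uint8'))
E
```

```text
t: 23.85
position: [0.5543, -0.1067, 0.2212]
tcp_rot: [179.9, 0.0, -164.5]
ft_force: [-1.5, 4.8, -1.0]
grip_width: 0.0097
[ 0.5543 -0.1067  0.2212] [ 179.8938    0.0022 -164.5239] [-1.5123  4.7991 -0.9529] [ 1.1169  0.0989 -0.2689]
```

View pics/c6.png

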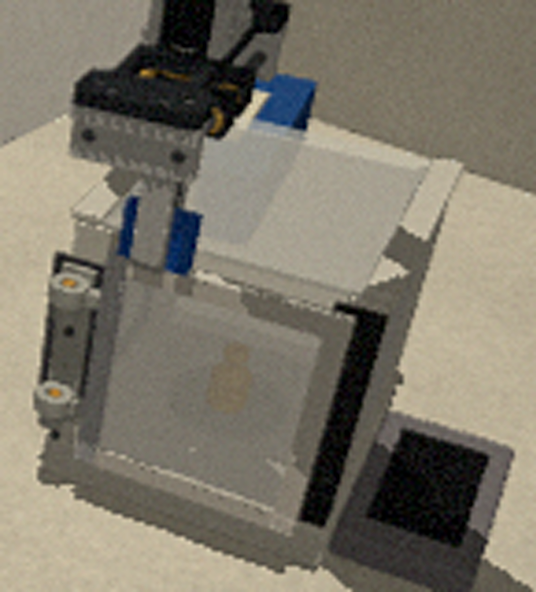

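The door overlaps the seal, its free edge at crop (355,315) with about a third of the seal's width still visible. Both pins show through the knuckles. I release with a small opening, since the shield face is close behind the finger, then rise.

```bash
python3 -m jog '[[0,0,0,0,0,0,0.86],[0,0,0,0,0,0,0.86],[0,0,0,0,0,0,0.86],[0,0,0,0,0,0,0.86]]'; python3 -c "
from h import *
s=manip.get_state();print(s['position'],s['tcp_rot'],s['ft_force'],s['moment'])"
```

```text
t: 24.3
position: [0.5546, -0.1082, 0.2215]
tcp_rot: [-179.9, 0.0, -164.6]
ft_force: [-0.6, 1.4, 0.2]
grip_width: 0.0134
[ 0.5546 -0.1082  0.2215] [-179.9298    0.022  -164.5906] [-0.6105  1.3694  0.1785] [ 0.3099 -0.1218 -0.0097]
```

```bash
python3 -m jog '[[0,0,0,0,0.0007,0,0.86],[0,0,0,0,0.0012,0,0.86],[0,0,0,0,0.0012,0,0.86],[0,0,0,0,0.0012,0,0.86]]'; python3 -c "
from h import *
s=manip.get_state();print(s['position'],s['tcp_rot'],s['ft_force'],s['moment'])"
```

```text
t: 24.7
position: [0.5542, -0.1068, 0.2215]
tcp_rot: [-180.0, 0.0, -164.6]
ft_force: [0.3, 0.9, -0.2]
grip_width: 0.0132
[ 0.5542 -0.1068  0.2215] [-179.9523    0.0239 -164.5846] [ 0.3093  0.9254 -0.1914] [ 0.089  -0.1592  0.0133]
```

Free. Rise slowly at first.

```bash
python3 -m jog '[[0,0,0,0,0,-0.003,0.86],[0,0,0,0,0,-0.01,0.86],[0,0,0,0,0,-0.02,0.86],[0,0,0,0,0,-0.035,0.86],[0,0,0,0,0,-0.06,0.86],[0,0,0,0,0,-0.1,0.86],[0,0,0,0,0,-0.14,0.86],[0,0,0,0,0,-0.14,0.86]]'
python3 - <<'E'
from h import *
s=manip.get_state();print(s['position'],s['tcp_rot'],s['ft_force'])
a=optics.camera("scene");b=optics.camera("side");w=optics.camera("wrist")
for n,i in zip("sdw",(a,b,w)): cv2.imwrite(f"pics/{n}7.png",i)
B=cv2.resize(b[85:245,300:445],None,fx=2.9,fy=2.9,interpolation=2)
W=cv2.resize(w,None,fx=.73,fy=.73); h=np.zeros((464,420+374,3),'uint8');h[:,:420]=B[:464,:420];h[:W.shape[0],420:]=W
cv2.imwrite("pics/c7.png",np.clip(h*1.3,0,255).astype('uint8'))
print("tab",blobs(b,(105,150,40),(130,255,255),20)[1],[x[0] for x in blobs(a,(105,150,40),(130,255,255),15)[1]])
E
```

```text
t: 25.5
position: [0.5554, -0.1069, 0.3703]
tcp_rot: [-179.5, 0.7, -164.6]
ft_force: [0.3, 0.4, 0.9]
grip_width: 0.0133
[ 0.5554 -0.1069  0.3703] [-179.5414    0.7125 -164.5742] [0.2813 0.3667 0.9426]
tab [(array([233.5, 108.6]), array([229,  95,  10,  28, 188], dtype=int32)), (array([367.8, 108.8]), array([344, 101,  41,  18, 282], dtype=int32)), (array([343.1, 149.3]), array([333, 139,  22,  21, 308], dtype=int32)), (array([218.8, 204.9]), array([213, 199,  13,  13, 146], dtype=int32))] [array([285.9, 174.4]), array([165.6, 189.3]), array([290.3, 252.3])]
```

View pics/c7.png

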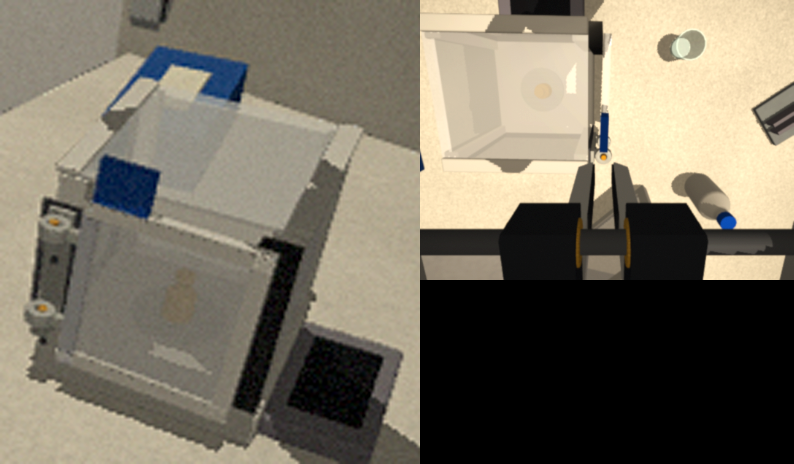

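The side view shows the door hung, resting over the seal and released. The wrist view shows the door line from the hinge at (603,157) to the free edge at (607,35). I'll enlarge that to measure the gap.

Run:
```python
from h import *
w=cv2.imread("pics/w7.png"); s=manip.get_state()
B=cv2.resize(w[10:240,205:275],None,fx=2.6,fy=2.6,interpolation=2)
B2=cv2.resize(w[20:120,215:275],None,fx=5.9,fy=5.9,interpolation=2)
h=np.zeros((598,182+354+6,3),'uint8');h[:598,:182]=B[:598];h[:590,188:188+354]=B2
cv2.imwrite("pics/c8.png",np.clip(h*1.2,0,255).astype('uint8'))
```

```text
(no output)
```

View pics/c8.png

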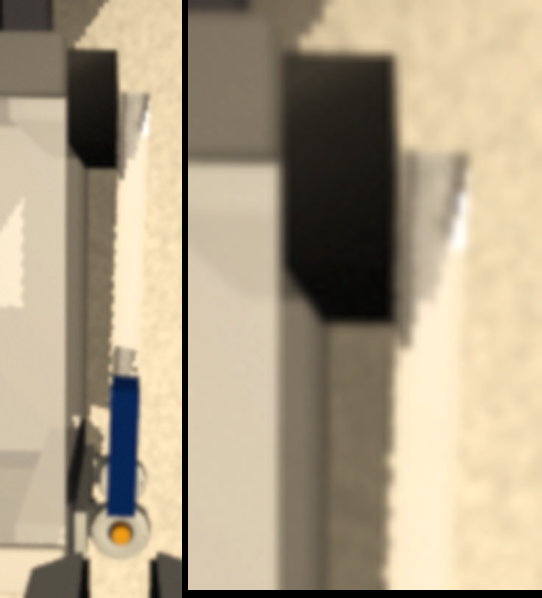

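The rail's inner edge seems about 1 mm off the seal face at the free end. I'll measure it properly from a settled picture.

```bash
python3 -m jog '[[0,0,0,0,0,0,0.86],[0,0,0,0,0,0,0.86],[0,0,0,0,0,0,0.86]]'
python3 - <<'E'
from h import *
s=manip.get_state();w=optics.camera("wrist");cv2.imwrite("pics/w9.png",w);T,_=wristT(s);print(s['position'],s['tcp_rot'])
g=cv2.GaussianBlur(cv2.cvtColor(w,cv2.COLOR_BGR2GRAY),(3,3),0).astype(int)
for r in (35,42,50,58,66,74,82,90,100,110,120,130,140,150): print(r,g[r,226:270])
print(blobs(w,(105,150,40),(130,255,255),20)[1][:4],blobs(w,(8,110,50),(30,255,255),4)[1][:3])
np.save("w9T.npy",T)
E
```

```text
t: 25.95
position: [0.5538, -0.1064, 0.3599]
tcp_rot: [179.9, -0.1, -164.6]
ft_force: [-0.2, -0.5, -0.6]
grip_width: 0.0132
[ 0.5538 -0.1064  0.3599] [ 179.9261   -0.1238 -164.5803]
35 [ 97  89  76  61  50  45  43  42  41  40  39  38  36  35  34  33  32  32
  31  30  30  44  87 139 168 176 178 180 179 177 175 175 175 176 179 181
 181 181 182 183 184 184 184 184]
42 [ 95  86  72  53  39  33  31  30  29  29  28  28  27  27  26  26  26  25
  25  25  26  39  83 138 170 177 178 177 177 177 178 179 181 181 182 183
 184 183 182 181 180 179 177 176]
50 [148 140 114  74  41  28  25  25  24  24  24  23  23  22  22  22  21  21
  20  20  20  30  62  96 108 110 123 143 160 168 165 148 124 113 130 159
 177 181 183 185 185 183 180 180]
58 [162 153 124  75  36  21  19  18  18  18  17  17  17  16  16  16  15  15
  14  14  14  24  54  88 104 113 134 157 168 167 160 144 121 111 130 162
 181 185 185 184 183 184 185 185]
66 [160 152 124  77  36  17  13  13  12  12  11  11  11  11  11  11  11  11
  11  11  11  19  46  81 105 126 152 169 174 175 180 190 198 198 193 186
 183 184 186 186 186 185 183 183]
74 
[... 1309 characters left out ...]
7  95  92  86  81  80  86  91  93  93  93  93  93
  94 103 132 171 194 200 201 202 202 202 202 201 200 197 195 193 192 190
 189 189 191 194 196 196 195 194]
150 [168 159 136 112 100  97  95  92  86  80  79  85  92  94  95  95  94  93
  94  99 107 113 123 144 158 152 143 147 149 137 127 143 172 188 191 193
 194 196 196 195 195 195 195 195]
[(array([250.8, 184.6]), array([245, 158,  12,  53, 486], dtype=int32)), (array([419.8, 304.7]), array([408, 294,  26,  21, 391], dtype=int32))] [(array([250., 218.]), array([246, 214,   9,   9,  63], dtype=int32)), (array([217.1, 332.5]), array([213, 298,  10,  69, 390], dtype=int32)), (array([284. , 332.8]), array([279, 299,  10,  68, 395], dtype=int32))]
```

Run:
```python
from h import *
T=np.load("w9T.npy");Tc=CI["wrist"]["T_tool_cam"];W=T@np.linalg.inv(Tc)
def t(p,z): return (W[:3,:3].T@(onz("wrist",p,z,T)-W[:3,3])*1e3).round(2)[:2]
for r,c in((90,248.3),(100,247.6),(110,247.35),(120,247.05),(130,246.4),(140,246.5)): print("rail in",t((c,r),.205))
for p in((259,50),(259,58)): print("rail out",t(p,.205))
for r in(35,50,66): print("seal",t((248.4,r),.2))
for r in(50,90,130): print("roof",t((228.5,r),.213))
print("pin",t((250,218),.174),"tab",t((250.8,184.6),.241))
w=cv2.imread("pics/w9.png");m,_=blobs(w,(105,150,40),(130,255,255),20)
for r in(162,170,180,190,200,208): cs=np.where(m[r,235:265])[0]+235; print("tab edge",t((cs.min()-.5,r),.241),t((cs.max()+.5,r),.241))
```

```text
rail in [84.58 -2.91]
rail in [75.85 -3.56]
rail in [66.99 -3.82]
rail in [57.99 -4.12]
rail in [48.85 -4.75]
rail in [39.56 -4.69]
rail out [118.2    6.54]
rail out [111.63   6.59]
seal [131.12  -2.77]
seal [118.83  -2.79]
seal [105.42  -2.81]
roof [117.18 -19.73]
roof [ 84.42 -20.31]
roof [ 49.59 -20.92]
pin [-49.69  -1.49] tab [ 5.61 -0.67]
tab edge [25.38 -4.32] [25.38  4.16]
tab edge [18.46 -4.34] [18.46  3.34]
tab edge [ 9.69 -4.37] [9.69 3.37]
tab edge [ 0.77 -5.27] [0.77 3.41]
tab edge [-8.29 -5.3 ] [-8.3   2.57]
tab edge [-15.65  -5.33] [-15.66   3.47]
```

Run:
```python
from h import *
from cell import workorder
a0=cv2.imread("pics/side0.png");b=optics.camera("side")
g=lambda i:cv2.cvtColor(i,cv2.COLOR_BGR2GRAY).astype(np.float32)
for n,(x0,y0,x1,y1) in dict(beaker=(345,252,380,295),weight=(350,170,375,200),bottle=(203,195,240,265)).items():
    A,B=g(a0)[y0:y1,x0:x1],g(b)[y0:y1,x0:x1]; d,r=cv2.phaseCorrelate(A,B,cv2.createHanningWindow(A.shape[::-1],cv2.CV_32F)); print(n,np.round(d,2),round(r,2),"absdiff",np.abs(A-B).mean().round(1))
print([x[0] for x in blobs(b,(105,150,40),(130,255,255),20)[1]])
s=manip.get_state();print(s['t'],s['ft_force'])
print(workorder.job_done())
```

```text
beaker [-0.1   0.39] 0.95 absdiff 2.1
weight [0.58 0.53] 0.9 absdiff 9.5
bottle [0.04 0.05] 1.02 absdiff 2.9
[array([233.5, 108.7]), array([367.6, 108.9]), array([343.1, 149.2]), array([218.8, 204.9])]
26.05 [-0.4596 -0.3181 -0.5   ]
the job is handed in; nothing more can be done
None
```

The smaller door is hung on both pins, swung shut against the seal and released. I handed the job in at about 26 s of the 72 s allowed; no verdict was reported.

**How it went:**
- I lifted the door from its stand and lowered it at about 70° open, feeling in steps of 1–2 mm, finer near the seat. It met no resistance until the seats.
- It seated at TCP height 0.2214 m, against 0.2213 m expected for fully hung.
- I swung it about the pin axis until the seal pushed back with about 3–5 N, then opened the fingers slightly and backed straight up.

**Last checks:**
- **Hang:** after release, both pins show through their knuckles.
- **Shut:** the wrist camera gives the door at 194.3° and the shield face at 194.4°. Its inner face is on the seal within about 0.6 mm.
- **Bystanders:** the bottle and beaker moved less than 0.5 px between the first and last pictures. The weight reads about 0.6 px each way, but it is now seen through the door, and nothing came near it.

**Disagreements and a slip:**
- The rail's inner edge in the same picture suggested about 1.5° still open. I discounted it because that edge is shadowed, and relied on the outer edge, the seal and the pin, which agree.
- Early estimates of the shield's angle ranged from 11° to 15°.
- My first jog call had its shifts in the wrong units (millimetres, not metres). The row limits kept the move to under 0.1 m in free space, and it touched nothing.

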